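Clear the cool box and hold its lid at the tipping point

ROBOT

A 7-joint arm with a two-finger parallel gripper is mounted at the origin on the work surface. World frame = base frame: x ahead of the robot, y to its left, z up, the work surface at z = 0. Lengths are in mm, angles in rad, forces in N, time in s.
With the tool pointing down it reaches from about 375 to 925 mm from the base axis. Payload 3.1 kg.
Tool frame: the origin (TCP) lies midway between the tips of the shut fingers; the grasp point (between the pads) lies 19 mm behind it; z points along the fingers, y is the line along which they close (so a half turn about z gives the same grasp; the last joint's range is limited). The gripper opens to 85 mm and grips with 20 to 120 N. Pads are 22 mm wide; open, the fingers measure 114 mm over their backs; the gripper's body (76 mm by 85 mm) begins 54 mm behind the grasp point. The pads swing forward as they close: fully open they stand 13 mm farther back than shut.
Start: joints at [1.219, 0.383, 0.044, 1.598, -0.018, 1.161, -0.05], TCP at [163.224, -629.175, 231.269] pointing down, gripper open.
Joint ranges: [-2.61, 2.61], [-0.41, 2.15], [-1.48, 1.57], [0, 2.5], [-1.57, 4.71], [0.05, 1.97], [-2.85, 2.85]. Speed limits (rad/s): [2.79, 2.79, 3.14, 3.14, 3.14, 3.14, 3.14].

INTERFACE

Orientations are given as a unit quaternion [x, y, z, w].
In Python, from cell import readout, get_image, job, find_in, regions_of, landmark_of gives the robot as it stands. The module is installed in compiled form; this text tells all that it offers.
- The arm moves only by the shell command python3 -m pendant 'ROWS' [OPENING] [FORCE]. ROWS is a JSON object of lists of equal length, an entry for each row: "xyz": the shift along the tool's x, y, z in units of 25 mm (1.0 is 25 mm), a list of three; "rotation": the turn, a rotation vector about the tool's x, y, z in units of 8 degrees (1.0 is 8 degrees), a list of three. In form: {"xyz": [[dx, dy, dz], ...], "rotation": [[ax, ay, az], ...]}. A call has 1 to 8 rows; each row shifts and turns the commanded pose from where the row before left it, along the tool's axes as they then stand; what a row does not reach is not made up. A row lasts 1/8 s, in which the tool goes at most 62.5 mm and 10.7 degrees, less where a joint would pass 70% of its speed; a pose out of reach is approached as far as the arm can. A call is refused whole if a number of a shift passes 1 or a number of a turn 1, either way. A call with a gripper value outside its range is refused whole. OPENING is the finger opening in mm, from 0 to 85.4, set as the call begins (- or left out, the last holds). The fingers move at their own pace and stop on an object; FORCE is the grip in N (left out, the last holds). Time passes only in rows, so rows that do not move let the fingers close. It gives the time, the measured TCP pose, the force, the opening and the grip force at its end, in the units of the state.
- readout.get_state(): the state, without advancing time (a new reading comes with each control period).
- get_image(name): name is "scene" or "side" or "wrist"; returns a dict with "color" (420x560x3 uint8, red, green, blue), "intrinsics" (3x3 intrinsics, pixels), "k1" (the pictures are not rectified: a ray, as slopes to the right and down, at radius r is drawn at 1 + k1 r^2 times it, then the intrinsics apply), "rvec" (rotation vector, rad) and "tvec" (3), from world to camera coordinates, as OpenCV has them. Camera axes: x right, y down, z forward; pixel columns grow to the right and rows downward; lengths in mm; the calibration is good to about 2 mm. A picture is of the moment at which its call begins. There is no depth.
- job.finish_job(): hands the job in; it is judged then, once.
Trained networks look in a picture, given as the dict that the camera call returned (one of the last four; its "shot" number tells which), for a name from the list of things; names that differ only in an ending like _2 or _b are one class to them, and where a whole thing is asked for, a point or a joint stands for the part that bears it (a point fixed in the world has none). Each returns a list of dicts, best first, with "conf" (0 to 1); they miss things now and then, are a little off and sometimes report something else, mostly with a low value. They report only what shows in the picture. A call takes as long as a camera call.
- find_in(picture, target): "uv" ([column, row] in pixels, amid what is visible of it).
- regions_of(picture, target): "region" (420x560 bool, what is visible of it) and "uv" ([column, row] in pixels, amid what is visible of it).
- landmark_of(picture, target): "uv" ([column, row] in pixels: a listed point, or the origin of a listed thing).
The state is a dict: "time": time; "joint_positions": joint angles; "joint_velocities": joint speeds; "tau": joint torques, N m; "ee_pos": TCP position; "eef_rot": TCP orientation; "contact_force": force on the tool from outside, world axes, zero at the start; "wrist_torque": the same for the moment, N m; "width": finger opening in mm; "grip_force": force on a finger pad.
Only numpy, scipy, OpenCV 4.12 (cv2) and the standard library are available. Lean on these libraries where they do the work, as an engineer would, in place of code of your own. Each camera call takes 0.05 s, during which the arm holds its last target. There are 200 camera calls.

TASK

The lid seal of the specimen cool box is to be wiped on both sides: first take the wire tube basket off the lid by its blue grip, keep it upright, and hang it by its steel arch on the hook of the stand, letting go of it there. Then take the lid by its red handle, swing it up to its tipping point (a little past upright, where it would fall neither shut nor back), never letting it topple over backwards, and finish while still holding it there by the handle, steady. Leave the basket hanging, and leave the tube rack, the reagent bottle and the sample jar alone.

Things in the scene. Friction and masses are not known exactly. Their poses are not given: they have to be found in the camera images.
- cool_box: White cool box with a blue band, fixed to the bench, 150 (x) x 225 (y) x 100 mm high; origin at the centre of its underside, x axis pointing from the front (handle side) to the hinge side. Its place and yaw vary.
- lid (a joint): Hinge of the cool box's grey lid, rad: 0 closed (level), growing as its front edge swings up and back, 1.571 upright, stop at 2.3. Panel 150 x 225 x 12 mm, its top 112 mm above the bench, with a heavy white plug 40 mm thick below; about 0.4 kg (varies). Nearly frictionless: let go, it falls shut below and falls back above the tipping point, 1.77 rad (past upright because of the plug).
- lid_hinge (a point): Point on the hinge axis at the middle of the box's far rim, 100 mm above the bench; x and y axes are those of the box, the hinge axis is y.
- lid_bar (a point): Centre of the bar of the red handle: round bar 12 mm in diameter, 110 mm long, parallel to the hinge, 45 mm beyond the lid's front edge on two side arms (clear loop 98 mm wide, 39 mm deep). At lid angle q it lies, from the hinge point, 195 cos q - 6 sin q mm towards the front and 195 sin q + 6 cos q mm up. The bar may turn between the finger pads.
- basket: White wire basket, 84 (x) x 124 (y) x 55 mm, loaded with 12 fixed tubes whose coloured caps reach 90 mm; origin at the centre of its underside, z up. About 0.32 kg (varies). It starts standing on the lid, yaw within 0.3 rad of the box's. A lane 36 mm wide between the caps along its x axis, under the arch, is free above 55 mm.
- basket_grip (a point): Where to grip the basket: in its blue moulded grip, a plate 14 mm thick (x), 50 mm wide (y), reaching from 128 to 170 mm above the basket's underside; this point is 155 mm above the underside.
- basket_arch (a point): Underside of the arch at its middle, 120 mm above the basket's underside: here a flat blue saddle, 24 (x) x 34 (y) mm and 9 mm thick, under the grip; the rest of the arch is a 6 mm steel rod in the plane of the basket's y and z axes, reaching down to both ends.
- hook_stand: Fixed steel stand with one hook; origin on the bench, x axis from the hook's open end to its post. Base 170 x 120 x 12 mm; post 14 mm in diameter at x = 75 mm, 174 mm high; from it a level flat bar 12 mm wide, 8 mm thick, top 174 mm up, runs to x = -42 mm and turns up to a tip at x = -50 mm (8 mm thick), its top 192 mm above the bench. Place and yaw vary.
- hook_seat (a point): Where the basket's arch should rest: on top of the level bar, at x = 5 mm of the stand, 174 mm above the bench, the basket's y axis across the bar (either way round). The arch must come over the tip from the open end.
- tube_rack: Bystander: black tube rack with four capped tubes, 70 x 150 x 91 mm, origin under its centre.
- reagent_bottle: Bystander: white bottle with blue cap, 60 mm in diameter, 150 mm high, origin under its centre.
- sample_jar: Bystander: clear jar with yellow lid, 64 mm in diameter, 75 mm high, origin under its centre.

How it is judged:
By the outcome, as a careful person would: the job done as asked, in the order asked, and still so for the second after the job is handed in, while the arm keeps its last pose, push and grip.
It also fails if it takes over 72 s, if anything falls off the work surface, if the arm or the gripper's body presses on something with over 40 N, if the wrist force passes 120 N, or if a joint passes its speed limit or range.

## Working session

There is one attempt and no reset: what is moved stays moved. The work goes in short steps, Python scripts to look and compute and a shell command to move; the robot and the scene stay as the last step left them, time stands still between calls to the robot, and variables do not carry over. Pictures are saved under pics/ and viewed, at most 10 in all, crops included, and the job is handed in when it is done.

```bash
mkdir -p pics; cat > h.py <<'E'
import numpy as np, cv2
from scipy.spatial.transform import Rotation as R
from scipy.optimize import least_squares
from cell import readout, get_image, job, find_in, regions_of, landmark_of
def ray(p,uv):
    K=p["intrinsics"];k1=p["k1"]
    K=np.array(K);k1=float(np.ravel(k1)[0])
    d=cv2.undistortPoints(np.array([[uv]],float),K,np.array([k1,0,0,0.]),).ravel()
    Rm=cv2.Rodrigues(np.array(p["rvec"],float))[0];t=np.array(p["tvec"],float).ravel()
    o=-Rm.T@t; v=Rm.T@np.array([d[0],d[1],1]); return o,v/np.linalg.norm(v)
def atz(p,uv,z):
    o,v=ray(p,uv); return o+v*(z-o[2])/v[2]
def proj(p,X):
    return cv2.projectPoints(np.array(X,float).reshape(-1,1,3),np.array(p["rvec"],float),np.array(p["tvec"],float),np.array(p["intrinsics"],float),np.array([float(np.ravel(p["k1"])[0]),0,0,0]))[0].reshape(-1,2)
def tri(rays):
    A=np.zeros((3,3));b=np.zeros(3)
    for o,v in rays:
        M=np.eye(3)-np.outer(v,v);A+=M;b+=M@o
    x=np.linalg.solve(A,b)
    return x,[float(np.linalg.norm((np.eye(3)-np.outer(v,v))@(x-o))) for o,v in rays]
E
python3 - <<'E'
from h import *
np.set_printoptions(precision=1,suppress=True)
s=readout.get_state();print(s["ee_pos"],s["eef_rot"],s["width"],s["time"],s["contact_force"])
P={}
for c in ["scene","side","wrist"]:
    p=P[c]=get_image(c);cv2.imwrite(f"pics/{c}0.png",p["color"][:,:,::-1])
    print(c,p["shot"],ray(p,[280,210]))
for t,z in dict(cool_box=0,lid_hinge=100,lid_bar=106,basket=112,basket_grip=267,basket_arch=232,hook_stand=0,hook_seat=174,tube_rack=0,reagent_bottle=0,sample_jar=0).items():
    rs=[]
    for c in ["scene","side","wrist"]:
        l=landmark_of(P[c],t)
        if l: print(t,c,round(l[0]["conf"],2),np.array(l[0]["uv"]),atz(P[c],l[0]["uv"],z)); 
        if l and l[0]["conf"]>.4: rs.append(ray(P[c],l[0]["uv"]))
    if len(rs)>1: print("   tri",*tri(rs))
E
```

```text
[ 162.9 -628.3  229.9] [ 1.   0.1 -0.  -0. ] 85.14168701285423 0.0 [-0.   0.5 -0.8]
scene 1 (array([1099.1,  699. , 1301.3]), array([-0.3, -0.5, -0.8]))
side 2 (array([ 325.4, -754.1, 1218.1]), array([ 0.2,  0.6, -0.8]))
wrist 3 (array([ 237.7, -608.6,  373.8]), array([-0.3, -0.1, -1. ]))
cool_box scene 0.76 [332.8 267.3] [539.2 167.3   0. ]
lid_hinge scene 0.78 [310.7 261.5] [620.1 154.1 100. ]
lid_hinge side 0.69 [331.4 223.6] [732.6 -63.  100. ]
   tri [677.4  56.1  15.8] [108.5680376942278, 108.5680376942278]
lid_bar scene 0.81 [369.5 232.3] [419.  186.1 106. ]
lid_bar side 0.97 [210.7 187.6] [422.7 190.2 106. ]
   tri [421.9 187.5 109.8] [0.6745455555609242, 0.6745455555608514]
basket scene 0.9 [333.7 251. ] [549.8 173.  112. ]
basket side 0.8 [246.8 175.7] [545.  194.8 112. ]
   tri [548.4 180.6 123.6] [6.912804841635635, 6.9128048416356]
basket_grip scene 0.98 [338.5 223.7] [556.1 184.8 267. ]
basket_grip side 0.69 [248.  146.9] [549.9 168.4 267. ]
   tri [551.6 179.3 256.5] [1.003889062875983, 1.0038890628761497]
basket_arch scene 0.85 [336.9 230.4] [555.7 181.6 232. ]
basket
[... 344 characters left out ...]
 [ 575.5 -145.4  174. ]
hook_seat side 0.57 [291.8 248. ] [ 572.4 -147.4  174. ]
   tri [ 573.7 -146.6  171.9] [0.9088764968930804, 0.9088764968930828]
tube_rack scene 0.62 [239.5 269.7] [773.2  -3.9   0. ]
tube_rack side 0.61 [332.2 223.7] [771.3  -2.4   0. ]
   tri [772.3  -3.1   0.3] [1.192167361706106, 1.1921673617061166]
reagent_bottle scene 0.72 [384.9 342.5] [582.4 443.7   0. ]
reagent_bottle side 0.68 [237.  146.2] [574.9 444.8   0. ]
   tri [578.2 444.6  -2.3] [3.4907646408952724, 3.4907646408954984]
sample_jar scene 0.71 [231.3 161.4] [ 541.3 -401.9    0. ]
sample_jar side 0.63 [316.4 361.3] [ 551.  -409.9    0. ]
   tri [ 545.9 -406.5   -1.8] [6.171461931685077, 6.171461931684985]
```

View pics/scene0.png

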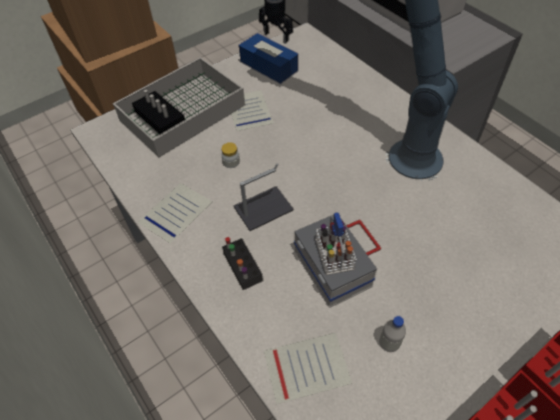

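View pics/side0.png

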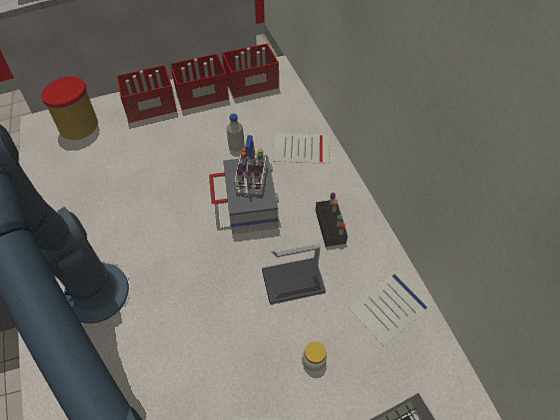

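The scene shows the box (lid about (335,255), red handle loop (365,237), basket with blue grip (338,224)) and the stand (base (263,208), tip at (277,167), pointing toward the robot). The side view agrees: basket (248,170), handle (215,187), hook (297,250). The networks' points fit both pictures. Next I fly over for close wrist views to get the yaws.

```bash
cat >> h.py <<'E'
def plan(xyz,yaw=None,tool_x_up=0):
    """print shift (units of 25mm, tool axes) from measured pose to world xyz, and turn about tool z to bring tool x to world yaw (mod pi)"""
    s=readout.get_state();r=R.from_quat(s["eef_rot"]);M=r.as_matrix()
    d=M.T@(np.array(xyz)-s["ee_pos"])/25
    print("t",round(s["time"],2),"at",np.round(s["ee_pos"],1),"toolx yaw",round(np.arctan2(M[1,0],M[0,0]),3),"z",np.round(M[:,2],3),"j",np.round(s["joint_positions"],2))
    print("shift units",np.round(d,2),"max rows",round(np.abs(d).max(),1))
    if yaw is not None:
        w=(yaw-np.arctan2(M[1,0],M[0,0])+np.pi/2)%np.pi-np.pi/2
        print("turn units about tool z (neg of world)",round(-np.degrees(w)/8,2),"or",round(-np.degrees(w-np.sign(w)*np.pi)/8,2))
E
python3 -c "
from h import *
plan([480,-150,430])"
```

```text
t 1.8 at [ 163.2 -629.1  231.2] toolx yaw 0.254 z [-0.  0. -1.] j [ 1.22  0.38  0.04  1.6  -0.02  1.16 -0.05]
shift units [ 17.08 -15.37  -7.95] max rows 17.1
```

```bash
python3 -m pendant '{"xyz":[[1,-0.9,-0.8],[1,-0.9,-0.8],[1,-0.9,-0.8],[1,-0.9,-0.8],[1,-0.9,-0.8],[1,-0.9,-0.8],[1,-0.9,-0.8],[1,-0.9,-0.8]],"rotation":[[0,0,0],[0,0,0],[0,0,0],[0,0,0],[0,0,0],[0,0,0],[0,0,0],[0,0,0]]}' && python3 -m pendant '{"xyz":[[1,-0.9,-0.2],[1,-0.9,-0.2],[1,-0.9,-0.2],[1,-0.9,-0.2],[1,-0.9,-0.2],[1,-0.9,-0.2],[1,-0.9,-0.2],[1,-0.9,0]],"rotation":[[0,0,0],[0,0,0],[0,0,0],[0,0,0],[0,0,0],[0,0,0],[0,0,0],[0,0,0]]}'
cat > look.py <<'E'
import sys
from h import *
np.set_printoptions(precision=1,suppress=True)
cam,tag=sys.argv[1:3]
p=get_image(cam);cv2.imwrite(f"pics/{tag}.png",p["color"][:,:,::-1])
import pickle;pickle.dump(p,open(f"{tag}.pkl","wb"))
for a in sys.argv[3:]:
    t,z=a.split("=");l=landmark_of(p,t)
    if l:print(t,round(l[0]["conf"],2),np.array(l[0]["uv"]),atz(p,l[0]["uv"],float(z)))
E
python3 look.py wrist w1 hook_seat=174 hook_stand=0; python3 -c "
from h import *
plan([480,-150,430])"
```

```text
time: 2.8
ee_pos: [312.1, -403.7, 392.1]
eef_rot: [0.992, 0.127, 0.0, 0.0]
contact_force: [0.8, 0.2, 0.2]
width: 85.5
grip_force: 0.0
time: 3.8
ee_pos: [460.7, -179.4, 427.0]
eef_rot: [0.992, 0.126, 0.001, 0.0]
contact_force: [-0.2, -0.1, -0.3]
width: 85.2
grip_force: 0.0
hook_seat 0.81 [277.4  88.3] [ 570.8 -154.4  174. ]
hook_stand 0.65 [273.8  98. ] [ 568.9 -150.1    0. ]
t 3.95 at [ 460.9 -178.   426.5] toolx yaw 0.259 z [ 0.  0. -1.] j [ 0.69 -0.01 -0.4   1.66 -0.    1.49 -1.02]
shift units [ 1.03 -0.89 -0.14] max rows 1.0
```

View pics/w1.png

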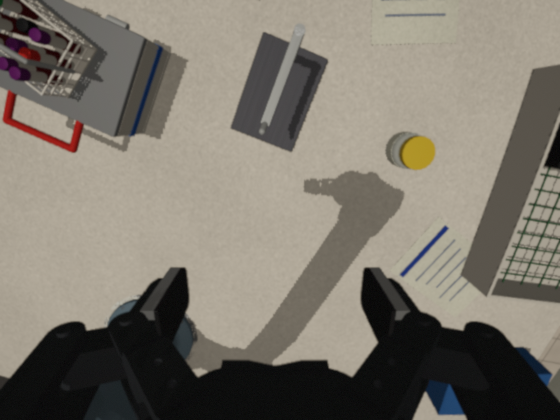

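The wrist picture shows the hook bar from its post (299,30) to its tip (263,128), base corners (265,33), (327,62), (292,151), (232,128), with the lid and red handle at the left, handle corners (5,122), (75,150).

```bash
python3 - <<'E'
from h import *
import pickle
np.set_printoptions(precision=1,suppress=True)
p=pickle.load(open("w1.pkl","rb"))
c=[atz(p,u,12)[:2] for u in [(265,33),(327,62),(292,151),(232,128)]]
print(c,np.mean(c,0))
for a,b in [(0,3),(1,2)]:
    d=c[a]-c[b];print("long edge",np.linalg.norm(d),np.arctan2(d[1],d[0]))
for a,b in [(0,1),(3,2)]:
    d=c[a]-c[b];print("short",np.linalg.norm(d),np.arctan2(d[1],d[0])-np.pi/2)
A=atz(p,(299,32),174);B=atz(p,(264,125),192);d=A-B;print("bar",A,B,np.linalg.norm(d),np.arctan2(d[1],d[0]))
# fit stand pose: base corners + tip, post
def f(x):
    X=[]
    for q in [(85,60,12),(85,-60,12),(-85,-60,12),(-85,60,12),(-50,0,192),(75,0,174)]:
        X.append([x[0]+np.cos(x[2])*q[0]-np.sin(x[2])*q[1],x[1]+np.sin(x[2])*q[0]+np.cos(x[2])*q[1],q[2]])
    return (proj(p,X)-np.array([(265,33),(327,62),(292,151),(232,128),(264,127),(299,32)])).ravel()
r=least_squares(f,[570,-150,0.1]);print(r.x,f(r.x)); x=r.x
print("seat",x[0]+5*np.cos(x[2]),x[1]+5*np.sin(x[2]))
plan([475,178,450])
E
```

```text
[array([ 664.7, -110.1]), array([ 648. , -223.5]), array([ 487.4, -205.9]), array([499.9, -90.2])] [ 575.  -157.4]
long edge 166.0145236806493 -0.12018000852159784
long edge 161.57877284306124 -0.10946403931973045
short 114.61745454898357 -0.14566262930666984
short 116.32167394764247 -0.10707295355343649
bar [ 638.4 -163.1  174. ] [ 524.4 -149.5  192. ] 116.20482316438628 -0.11878861922038536
[ 570.9 -156.2   -0.1] [-2.3  0.9  1.3  0.3 -1.2  4.3 -2.7  3.   0.1  0.8  3.3 -5.7]
seat 575.8177556893689 -156.8401202019161
t 3.95 at [ 460.9 -178.   426.5] toolx yaw 0.259 z [ 0.  0. -1.] j [ 0.7 -0.  -0.4  1.7 -0.   1.5 -1. ]
shift units [  4.2 -13.6  -0.9] max rows 13.6
```

```bash
python3 -m pendant '{"xyz":[[0.3,-0.97,-0.1],[0.3,-0.97,-0.1],[0.3,-0.97,-0.1],[0.3,-0.97,-0.1],[0.3,-0.97,-0.1],[0.3,-0.97,-0.1],[0.3,-0.97,-0.1]],"rotation":[[0,0,0],[0,0,0],[0,0,0],[0,0,0],[0,0,0],[0,0,0],[0,0,0]]}' >/dev/null && python3 -m pendant '{"xyz":[[0.3,-0.97,-0.1],[0.3,-0.97,-0.1],[0.3,-0.97,-0.1],[0.3,-0.97,-0.1],[0.3,-0.97,0],[0.3,-0.97,0],[0.3,-0.97,0],[0,0,0]],"rotation":[[0,0,0],[0,0,0],[0,0,0],[0,0,0],[0,0,0],[0,0,0],[0,0,0],[0,0,0]]}'
python3 look.py wrist w2 basket_grip=267 basket_arch=232 lid_bar=106 lid_hinge=100 basket=112; python3 -c "
from h import *
plan([475,178,430],1.57)"
```

```text
time: 5.82
ee_pos: [476.0, 175.4, 453.7]
eef_rot: [0.992, 0.128, -0.0, -0.0]
contact_force: [-0.2, 0.1, 0.2]
width: 85.2
grip_force: 0.0
basket_grip 0.65 [292.3 115.2] [558.  178.1 267. ]
basket_arch 0.66 [290.5 114.3] [559.2 178.5 232. ]
lid_bar 0.62 [261.1 194.7] [424.6 185.7 106. ]
lid_hinge 0.61 [310.  82.] [616.3 156.1 100. ]
basket 0.79 [284.6 120.7] [550.5 179.2 112. ]
t 6.12 at [476.8 172.9 453.7] toolx yaw 0.251 z [ 0.    -0.001 -1.   ] j [ 0.34  0.04 -0.79  1.57  0.03  1.54 -1.76]
shift units [-0.02 -0.21  0.95] max rows 0.9
turn units about tool z (neg of world) -9.45 or 13.05
```

View pics/w2.png

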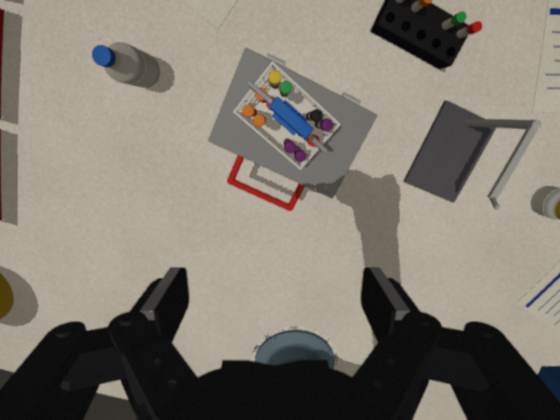

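The wrist picture shows lid corners (247,48), (377,115), (334,198), (209,140), the handle bar (229,182)–(294,209), the basket rim (274,62), (341,125), (303,168), (234,110), and the blue grip (272,102)–(312,133).

```bash
python3 - <<'E'
from h import *
import pickle
np.set_printoptions(precision=2,suppress=True)
p=pickle.load(open("w2.pkl","rb"));p1=pickle.load(open("w1.pkl","rb"))
def fit(obs,x0,name):
    def f(x):
        out=[]
        for pp,q,uv in obs:
            X=[x[0]+np.cos(x[2])*q[0]-np.sin(x[2])*q[1],x[1]+np.sin(x[2])*q[0]+np.cos(x[2])*q[1],q[2]]
            out.append(proj(pp,[X])[0]-uv)
        return np.ravel(out)
    r=least_squares(f,x0,loss="soft_l1");print(name,r.x,f(r.x).round(1));return r.x
# box frame
b=fit([(p,(75,112.5,112),(247,48)),(p,(75,-112.5,112),(377,115)),(p,(-75,-112.5,112),(334,198)),(p,(-75,112.5,112),(209,140)),(p,(-126,55,106),(229,182)),(p,(-126,-55,106),(294,209))],[545,175,0],"box")
for z in (160,167):
  k=fit([(p,(42,62,z),(274,62)),(p,(42,-62,z),(341,125)),(p,(-42,-62,z),(303,168)),(p,(-42,62,z),(234,110))],[550,178,0],"basket")
g=[atz(p,u,282) for u in [(272,102),(312,133)]];d=g[0]-g[1];print("grip",np.mean(g,0),np.linalg.norm(d),np.arctan2(d[1],d[0])-np.pi/2)
g=[atz(p,u,170) for u in [(248,87),(330,152)]];d=g[0]-g[1];print("arch",np.mean(g,0),np.linalg.norm(d),np.arctan2(d[1],d[0])-np.pi/2)
c=np.cos(b[2]);s=np.sin(b[2])
print("bar",b[0]-120*c,b[1]-120*s,"hinge",b[0]+75*c,b[1]+75*s)
st=fit([(p1,(85,60,12),(265,33)),(p1,(85,-60,12),(327,62)),(p1,(-85,-60,12),(292,151)),(p1,(-85,60,12),(232,128)),(p1,(-50,0,192),(264,127)),(p,(-50,0,192),(494,204)),(p,(-85,60,12),(405,181)),(p,(-85,-60,12),(455,201)),(p,(85,60,12),(447,101))],[570,-150,-.1],"stand")
E
```

```text
box [544.91 163.56  -0.18] [-0.2 -2.2  2.4 -0.8 -0.3  0.5 -0.3  0.2  1.2  1.  -4.6  0.8]
basket [556.13 177.04  -0.45] [ 0.2 -0.7 -0.  -1.  -2.   0.8  0.8  1. ]
basket [555.89 177.2   -0.45] [ 0.1 -1.6  0.9 -0.7 -1.8  1.8  0.   1. ]
grip [555.35 178.24 282.  ] 50.669509786431796 -0.37663855740156826
arch [552.99 173.86 170.  ] 142.29664696418442 -0.3892704753509246
bar 426.8914457080088 185.28634033446463 hinge 618.6698548170364 149.98702306613123
stand [ 573.41 -157.55   -0.13] [-0.7 -0.6  2.7 -0.6 -0.6  3.2 -2.   1.4  1.3 -1.2  7.2 -1.  -1.1  2.2
 -1.4  3.8  0.1 -0. ]
```

```bash
python3 -m pendant '{"xyz":[[0,0,0.75],[0,0,0.75],[0,0,0.75],[0,0,0.75],[0,0,0.75],[0,0,0.75],[0,0,0.5],[0,0,0]],"rotation":[[0,0,-0.92],[0,0,-0.92],[0,0,-0.92],[0,0,-0.92],[0,0,-0.92],[0,0,-0.92],[0,0,-0.92],[0,0,0]]}'; python3 -c "
from h import *
plan([555.5,178,310],1.15)"
```

```text
time: 7.12
ee_pos: [475.9, 173.4, 327.7]
eef_rot: [0.839, 0.544, -0.001, -0.0]
contact_force: [-0.9, -0.2, 0.6]
width: 85.2
grip_force: 0.0
t 7.12 at [475.9 173.4 327.7] toolx yaw 1.15 z [-0.002 -0.001 -1.   ] j [ 0.36  0.1  -0.83  1.78  0.07  1.3  -0.91]
shift units [1.47 2.83 0.7 ] max rows 2.8
turn units about tool z (neg of world) 0.0 or -22.5
```

```bash
python3 -m pendant '{"xyz":[[0.5,0.94,0.2],[0.5,0.94,0.2],[0.47,0.94,0.2],[0,0,0]],"rotation":[[0,0,0],[0,0,0],[0,0,0],[0,0,0]]}'; python3 look.py wrist w3 basket_grip=267; python3 - <<'E'
from h import *
for c in ("scene","side"):
    p=get_image(c);l=landmark_of(p,"basket_grip");print(c,l[:1])
    if l:print(atz(p,l[0]["uv"],267))
plan([555.5,178,250],1.15)
import pickle
p=pickle.load(open("w3.pkl","rb"));print(proj(p,[[555.5,178,282],[555.5,178,267]]))
E
```

```text
time: 7.62
ee_pos: [557.5, 178.3, 313.6]
eef_rot: [0.84, 0.543, 0.0, -0.0]
contact_force: [-1.1, -0.2, 0.3]
width: 85.5
grip_force: 0.0
basket_grip 0.71 [274.3 232.7] [558.1 181.4 267. ]
scene [{'uv': [336.5, 223.5], 'conf': 0.56}]
[559.85389891 181.10712745 267.        ]
side [{'uv': [252.5, 145.4], 'conf': 0.61}]
[564.20656854 169.8669602  267.        ]
t 7.92 at [555.1 180.  314.5] toolx yaw 1.153 z [ 0.001 -0.    -1.   ] j [ 0.29  0.29 -0.81  1.63  0.22  1.31 -0.97]
shift units [-0.07  0.04  2.58] max rows 2.6
turn units about tool z (neg of world) 0.02 or -22.48
[[272.73723745 247.41169174]
 [272.87807016 238.3868036 ]]
```

View pics/w3.png

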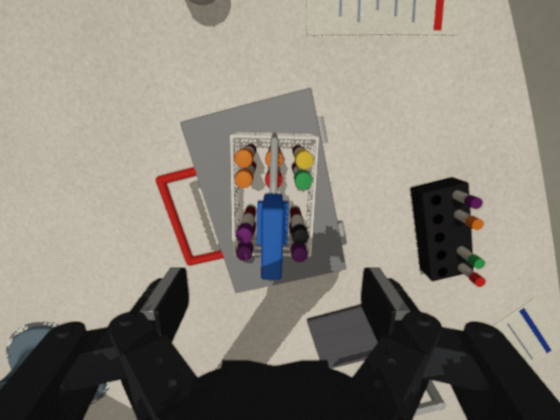

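The grip (272,195–278) lies straight between the fingers, at the predicted spot, and is aligned with the tool.

```bash
python3 -m pendant '{"xyz":[[0,0,0.7],[0,0,0.7],[0,0,0.7],[0,0,0.5],[0,0,0]],"rotation":[[0,0,0],[0,0,0],[0,0,0],[0,0,0],[0,0,0]]}' && python3 -m pendant '{"xyz":[[0,0,0],[0,0,0],[0,0,0],[0,0,0],[0,0,0],[0,0,0],[0,0,0],[0,0,0]],"rotation":[[0,0,0],[0,0,0],[0,0,0],[0,0,0],[0,0,0],[0,0,0],[0,0,0],[0,0,0]]}' 5 70
```

```text
time: 8.55
ee_pos: [554.8, 179.3, 246.9]
eef_rot: [0.838, 0.545, -0.002, -0.001]
contact_force: [-0.1, 0.2, 0.8]
width: 85.2
grip_force: 0.0
time: 9.55
ee_pos: [556.2, 179.8, 249.3]
eef_rot: [0.838, 0.545, 0.001, 0.0]
contact_force: [1.0, -0.1, 4.2]
width: 13.0
grip_force: 68.9
```

```bash
python3 -m pendant '{"xyz":[[0,0,-0.3],[0,0,-0.6],[0,0,-0.6],[0,0,-0.6],[0,0,-0.4],[-0.4,0,0],[-0.7,0,0],[-0.9,0.1,0]],"rotation":[[0,0,0],[0,0,0],[0,0,0],[0,0,0],[0,0,0],[0,0,0],[0,0,0],[0,0,0]]}' && python3 -m pendant '{"xyz":[[-1,0.1,0],[-1,0.1,0],[-1,0.1,0],[-1,0.1,0],[-1,0.2,0],[-1,0.2,0],[-1,0.2,0],[-1,0.2,0]],"rotation":[[0,0,0],[0,0,0],[0,0,0],[0,0,0],[0,0,0],[0,0,0],[0,0,0],[0,0,0]]}' && python3 -m pendant '{"xyz":[[-1,0.1,0],[-1,0,0],[-0.9,0,0],[-0.5,0,0],[0,0,0],[0,0,0],[0,0,0],[0,0,0]],"rotation":[[0,0,0],[0,0,0],[0,0,0],[0,0,-0.6],[0,0,-0.9],[0,0,-0.6],[0,0,0],[0,0,0]]}'; python3 look.py wrist w4 hook_seat=174;python3 -c "
from h import *
for c in ('scene','side'):
    p=get_image(c);cv2.imwrite('pics/%s4.png'%c,p['color'][:,:,::-1])
    import pickle;pickle.dump(p,open(c+'4.pkl','wb'))
    l=landmark_of(p,'hook_seat');print(l[:1]);
    if l:print(atz(p,l[0]['uv'],174))
plan([468,-143,222],1.44)"
```

```text
time: 10.55
ee_pos: [536.4, 131.5, 310.3]
eef_rot: [0.838, 0.545, -0.001, -0.0]
contact_force: [0.5, 0.5, -2.4]
width: 13.2
grip_force: 68.0
time: 11.55
ee_pos: [482.1, -64.1, 310.4]
eef_rot: [0.839, 0.544, -0.001, -0.0]
contact_force: [-0.0, -0.0, -2.9]
width: 13.2
grip_force: 68.0
time: 12.55
ee_pos: [450.9, -141.1, 310.9]
eef_rot: [0.75, 0.661, -0.0, -0.0]
contact_force: [0.1, 0.1, -3.3]
width: 13.2
grip_force: 68.1
hook_seat 0.97 [400.  201.7] [ 572.2 -156.3  174. ]
[{'uv': [260.1, 176.3], 'conf': 0.91}]
[ 580.12686345 -146.92202601  174.        ]
[{'uv': [292.4, 248.7], 'conf': 0.63}]
[ 573.16508179 -150.00958779  174.        ]
t 12.85 at [ 451.8 -140.7  311.3] toolx yaw 1.446 z [-0.  0. -1.] j [ 0.79  0.   -0.57  1.88  0.    1.26  0.1 ]
shift units [-0.01  0.66  3.57] max rows 3.6
turn units about tool z (neg of world) 0.04 or -22.46
```

View pics/w4.png

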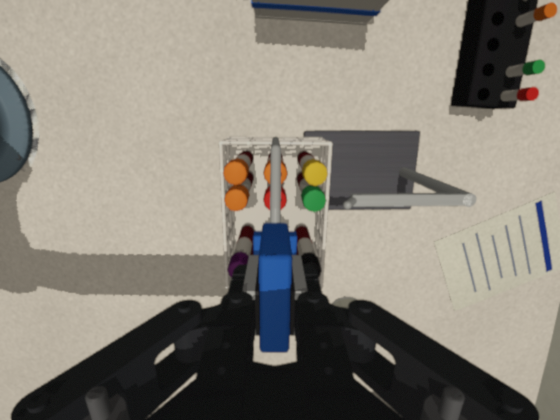

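The basket hangs upright in the gripper; the bar runs from the tip (348,202) to the post (470,200), nearly along the tool's y axis.

```bash
python3 - <<'E'
from h import *
import pickle
np.set_printoptions(precision=2,suppress=True)
p=pickle.load(open("w4.pkl","rb"));p1=pickle.load(open("w1.pkl","rb"));p2=pickle.load(open("w2.pkl","rb"))
A=atz(p,(470,200),174);B=atz(p,(362,202.5),174);T=atz(p,(348,202),192);d=A-B
print("bar yaw",np.arctan2(d[1],d[0]),A,B,"tip",T, "len tip-A",np.linalg.norm((A-T)[:2]))
obs=[(p,(-50,0,192),(348,202)),(p,(75,0,174),(468,200)),(p,(85,60,12),(418,131)),(p,(85,-60,12),(411,209)),(p1,(-50,0,192),(264,127)),(p2,(-50,0,192),(494,204)),(p1,(-85,-60,12),(292,151)),(p1,(-85,60,12),(232,128)),(p2,(85,60,12),(447,101)),(p1,(85,60,12),(265,33)),(p1,(85,-60,12),(327,62))]
def f(x,n=99):
    out=[]
    for pp,q,uv in obs[:n]:
        X=[x[0]+np.cos(x[2])*q[0]-np.sin(x[2])*q[1],x[1]+np.sin(x[2])*q[0]+np.cos(x[2])*q[1],q[2]]
        out.append(proj(pp,[X])[0]-uv)
    return np.ravel(out)
for n in (4,99):
    x=least_squares(f,[570,-150,-.1],args=(n,),loss="soft_l1").x;c,s=np.cos(x[2]),np.sin(x[2])
    print(x,f(x,n).round(1));print("seat",x[0]+5*c,x[1]+5*s,"pre",x[0]-110*c,x[1]-110*s)
E
```

```text
bar yaw -0.09997692305489615 [ 642.66 -163.26  174.  ] [ 534.91 -152.46  174.  ] tip [ 517.4  -144.69  192.  ] len tip-A 126.63021284965075
[ 567.42 -152.09   -0.15] [ 0.6  0.1  1.  -0.1 -2.3 -0.5 -7.2  0.9]
seat 572.3648922874593 -152.81848475715628 pre 458.5883748693459 -136.0881505044956
[ 571.57 -154.51   -0.13] [ 5.2  3.1  5.2  0.3 -0.1 -0.3 -3.7  1.  -1.5 -0.3  4.8 -0.4 -2.5  3.8
 -3.8  1.9 -1.8  0.5 -2.7  0.   0.7  0.1]
seat 576.5266270731244 -155.14343853512833 pre 462.452193194815 -140.58241057199274
```

```bash
python3 -m pendant '{"xyz":[[0,0,0.5],[0,0,0.8],[0,0,0.8],[0,0,0.8],[0,0,0.5],[0,0,0.17],[0,0,0],[0,0,0]],"rotation":[[0,0,0],[0,0,0],[0,0,0],[0,0,0],[0,0,0],[0,0,0],[0,0,0],[0,0,0]]}' ; python3 look.py wrist w5 hook_seat=174;python3 -c "
from h import *
import pickle
p=pickle.load(open('w5.pkl','rb'))
x=[571,-153.5,-.13];c,s=np.cos(x[2]),np.sin(x[2])
print(proj(p,[[x[0]-50*c,x[1]-50*s,192],[x[0]+75*c,x[1]+75*s,174]]))
plan([572.5,-153.5,222],1.445)"
```

```text
time: 13.85
ee_pos: [452.5, -140.8, 222.9]
eef_rot: [0.75, 0.662, 0.0, 0.001]
contact_force: [0.3, 0.0, -3.6]
width: 13.1
grip_force: 68.0
hook_seat 0.56 [443.9 233.6] [ 570.4 -154.2  174. ]
[[383.74173622 242.72923127]
 [543.59666235 232.54670762]]
t 13.95 at [ 452.4 -140.9  222.8] toolx yaw 1.446 z [ 0.002 -0.001 -1.   ] j [ 0.78  0.09 -0.58  1.99  0.06  1.07  0.04]
shift units [0.1  4.83 0.04] max rows 4.8
turn units about tool z (neg of world) 0.01 or -22.49
```

View pics/w5.png

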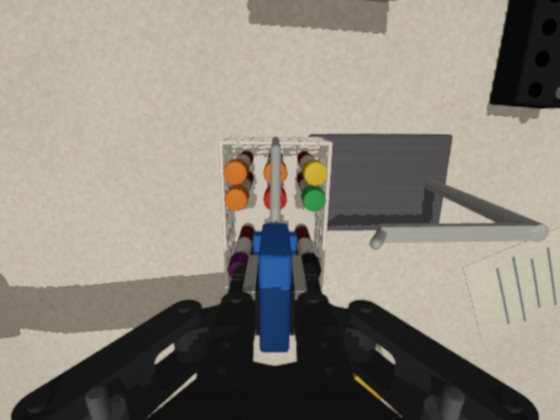

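```bash
python3 - <<'E'
from h import *
import pickle
np.set_printoptions(precision=2,suppress=True)
p=pickle.load(open("w5.pkl","rb"))
s=readout.get_state();M=R.from_quat(s["eef_rot"]).as_matrix();e=np.array(s["ee_pos"])
for n,u,z in [("tip",(378,238),192),("bar a",(400,234.5),174),("bar b",(535,232),174),("green cap",(314,198),175),("black cap",(310,262),175),("purple",(238,264),175),("orange",(236,198),175)]:
    X=atz(p,u,z);print(n,X,"tool mm",M.T@(X-e))
E
```

```text
tip [ 517.8  -143.28  192.  ] tool mm [ 5.77 65.13 30.93]
bar a [ 539.08 -150.86  174.  ] tool mm [ 0.9  87.16 48.97]
bar b [ 638.52 -161.89  174.  ] tool mm [  2.31 187.2   49.13]
green cap [ 481.42 -116.97  175.  ] tool mm [27.35 25.74 47.86]
black cap [ 474.71 -163.42  175.  ] tool mm [-19.56  24.85  47.88]
purple [ 423.76 -158.63  175.  ] tool mm [-21.15 -26.3   47.8 ]
orange [ 430.25 -110.59  175.  ] tool mm [ 27.33 -25.83  47.78]
```

```bash
python3 -m pendant '{"xyz":[[0,0.4,0],[0,0.6,0],[0,0.6,0],[0,0.6,0],[0,0,0]],"rotation":[[0,0,0],[0,0,0],[0,0,0],[0,0,0],[0,0,0]]}' && python3 -m pendant '{"xyz":[[0,0.6,0],[0,0.6,0],[0,0.6,0],[0,0.5,0],[0,0.3,0],[0,0,0]],"rotation":[[0,0,0],[0,0,0],[0,0,0],[0,0,0],[0,0,0],[0,0,0]]}'; python3 look.py wrist w6;python3 look.py side side6
```

```text
time: 14.58
ee_pos: [508.0, -147.3, 222.0]
eef_rot: [0.75, 0.662, 0.001, -0.0]
contact_force: [0.0, 0.2, -2.8]
width: 13.3
grip_force: 68.2
time: 15.32
ee_pos: [571.3, -155.5, 221.9]
eef_rot: [0.75, 0.662, 0.0, -0.0]
contact_force: [-0.4, 1.3, -2.5]
width: 13.0
grip_force: 68.3
```

View pics/w6.png

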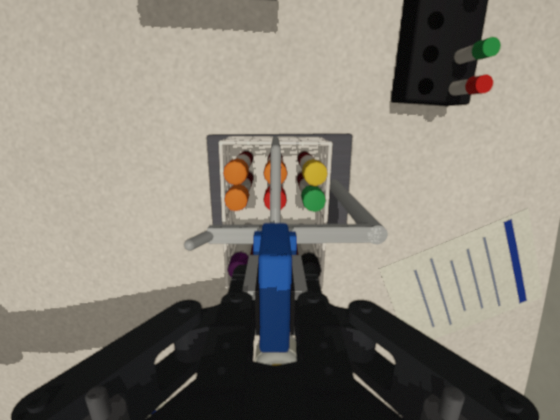

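The bar passes under the saddle (row 234, tip at (190,243), post (376,235)) through the lane, untouched. Now I lower it.

```bash
python3 -m pendant '{"xyz":[[0,0,0.3],[0,0,0.4],[0,0,0.3],[0,0,0.1],[0,0,0.05],[0,0,0]],"rotation":[[0,0,0],[0,0,0],[0,0,0],[0,0,0],[0,0,0],[0,0,0]]}' && python3 -m pendant '{"xyz":[[0,0,0.06],[0,0,0]],"rotation":[[0,0,0],[0,0,0]]}'
```

```text
time: 16.18
ee_pos: [571.1, -155.6, 193.5]
eef_rot: [0.75, 0.662, 0.0, 0.0]
contact_force: [-0.6, -1.5, -2.4]
width: 13.1
grip_force: 68.3
time: 16.42
ee_pos: [570.9, -155.6, 191.8]
eef_rot: [0.75, 0.662, 0.0, 0.0]
contact_force: [0.6, -0.3, -2.7]
width: 13.2
grip_force: 68.3
```

```bash
for i in 1; do python3 -m pendant '{"xyz":[[0,0,0.05],[0,0,0]],"rotation":[[0,0,0],[0,0,0]]}'; python3 -m pendant '{"xyz":[[0,0,0.05],[0,0,0]],"rotation":[[0,0,0],[0,0,0]]}';  python3 -m pendant '{"xyz":[[0,0,0.05],[0,0,0]],"rotation":[[0,0,0],[0,0,0]]}'; done | grep -E "ee_pos|contact"
```

```text
ee_pos: [571.1, -155.7, 191.3]
contact_force: [-1.9, 0.2, 1.7]
ee_pos: [571.1, -155.7, 191.3]
contact_force: [-4.0, 0.9, 7.2]
ee_pos: [571.2, -155.7, 191.3]
contact_force: [-5.6, 1.5, 12.5]
```

```bash
python3 -m pendant '{"xyz":[[0,0,-0.08],[0,0,0]],"rotation":[[0,0,0],[0,0,0]]}' && python3 -m pendant '{"xyz":[[0,0,0],[0,0,0],[0,0,0],[0,0,0],[0,0,0],[0,0,0]],"rotation":[[0,0,0],[0,0,0],[0,0,0],[0,0,0],[0,0,0],[0,0,0]]}' 42 && python3 -m pendant '{"xyz":[[0,0,-0.2],[0,0,-0.4],[0,0,-0.7],[0,0,-1],[0,0,-1],[0,0,-1],[0,0,0]],"rotation":[[0,0,0],[0,0,0],[0,0,0],[0,0,0],[0,0,0],[0,0,0],[0,0,0]]}' ; python3 look.py wrist w7 lid_bar=106
```

```text
time: 17.42
ee_pos: [571.1, -155.7, 191.3]
eef_rot: [0.75, 0.662, 0.0, 0.0]
contact_force: [-3.1, 1.1, 7.3]
width: 13.0
grip_force: 69.7
time: 18.18
ee_pos: [570.9, -155.6, 190.0]
eef_rot: [0.75, 0.662, 0.0, -0.0]
contact_force: [0.2, -0.7, 0.1]
width: 42.0
grip_force: 0.0
time: 19.05
ee_pos: [573.0, -155.6, 301.5]
eef_rot: [0.75, 0.662, 0.002, 0.003]
contact_force: [0.8, 0.3, -0.1]
width: 42.4
grip_force: 0.0
lid_bar 0.51 [397.4  49.8] [718.4 -25.8 106. ]
```

View pics/w7.png

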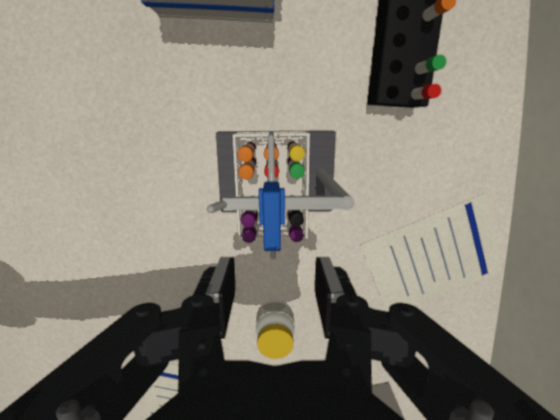

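The basket hangs level with the bar under its saddle (272,203). Next I move over the red handle.

```bash
python3 -m pendant '{"xyz":[[0.4,-0.25,0],[0.8,-0.5,0],[0.98,-0.58,0],[0.98,-0.58,0],[0.98,-0.58,0],[0.98,-0.58,0],[0.98,-0.58,0],[0.98,-0.58,0]],"rotation":[[0,0,0],[0,0,0],[0,0,0],[0,0,0],[0,0,0],[0,0,0],[0,0,0],[0,0,0]]}' >/dev/null && python3 -m pendant '{"xyz":[[0.98,-0.58,0.2],[0.98,-0.58,0.4],[0.98,-0.58,0.4],[0.98,-0.58,0.4],[0.98,-0.58,0.4],[0.84,-0.5,0.2],[0,0,0],[0,0,0]],"rotation":[[0,0,0],[0,0,0],[0,0,0],[0,0,0],[0,0,0],[0,0,0],[0,0,0.4],[0,0,0]]}'; python3 look.py wrist w8 lid_bar=106 lid_hinge=100; python3 look.py side s8 lid_bar=106 basket_arch=174; python3 -c "
from h import *
import pickle
p=pickle.load(open('w8.pkl','rb'))
m=[]
h=cv2.cvtColor(p['color'],cv2.COLOR_RGB2HSV)
mask=(((h[:,:,0]<8)|(h[:,:,0]>172))&(h[:,:,1]>150)&(h[:,:,2]>80));print(mask.sum(),[ (a.min(),a.max()) for a in np.nonzero(mask)])
plan([425,186,120],1.39)"
```

```text
time: 21.15
ee_pos: [420.6, 186.9, 247.5]
eef_rot: [0.767, 0.641, -0.0, 0.0]
contact_force: [-0.3, -0.4, 0.2]
width: 42.1
grip_force: 0.0
lid_bar 0.92 [281.3 200.7] [426.7 185.5 106. ]
lid_hinge 0.69 [469.7 197.5] [617.6 153.3 100. ]
lid_bar 0.63 [215.3 189.9] [434.3 176.1 106. ]
basket_arch 0.92 [296.4 247.8] [ 584.4 -150.9  174. ]
2205 [(np.int64(136), np.int64(337)), (np.int64(275), np.int64(559))]
t 21.45 at [421.6 185.9 247.6] toolx yaw 1.39 z [ 0.  0. -1.] j [ 0.36  0.06 -0.88  1.98  0.05  1.12 -0.72]
shift units [0.03 0.13 5.1 ] max rows 5.1
turn units about tool z (neg of world) -0.0 or 22.5
```

View pics/w8.png

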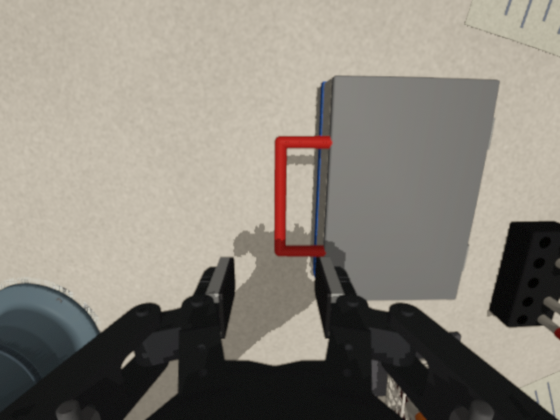

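The handle bar (281,137–255) is vertical in the picture, parallel to the tool's x, and the loop lies between the fingers.

```bash
python3 - <<'E'
from h import *
import pickle
np.set_printoptions(precision=3,suppress=True)
p=pickle.load(open("w8.pkl","rb"))
obs=[((-75,112.5,112),(334,77)),((75,112.5,112),(497,81)),((75,-112.5,112),(457,299)),((-120,49,106),(281,143)),((-120,-49,106),(280.5,249)),((-120,0,106),(281,198))]
def f(x):
    X=[[x[0]+np.cos(x[2])*q[0]-np.sin(x[2])*q[1],x[1]+np.sin(x[2])*q[0]+np.cos(x[2])*q[1],q[2]] for q,_ in obs]
    return (proj(p,X)-np.array([u for _,u in obs])).ravel()
x=least_squares(f,[545,163,-.18],loss="soft_l1").x;c,s=np.cos(x[2]),np.sin(x[2])
print(x,f(x).round(1));print("bar",x[:2]-120*np.array([c,s]),"hinge",x[:2]+75*np.array([c,s]))
plan([*(x[:2]-120*np.array([c,s])),88],np.pi/2+x[2])
E
```

```text
[544.444 165.076  -0.176] [-0.4 -0.7  3.5 -0.9 -0.6  0.8  0.   6.8  0.  -3.1 -0.2  2.2]
bar [426.305 186.126] hinge [618.281 151.92 ]
t 21.45 at [421.6 185.9 247.6] toolx yaw 1.39 z [ 0.  0. -1.] j [ 0.36  0.06 -0.88  1.98  0.05  1.12 -0.72]
shift units [0.04 0.18 6.38] max rows 6.4
turn units about tool z (neg of world) -0.03 or 22.47
```

```bash
python3 -m pendant '{"xyz":[[0,0.18,0.6],[0,0,1],[0,0,1],[0,0,1],[0,0,1],[0,0,0.7],[0,0,0.4],[0,0,0]],"rotation":[[0,0,0],[0,0,0],[0,0,0],[0,0,0],[0,0,0],[0,0,0],[0,0,0],[0,0,0]]}' && python3 -m pendant '{"xyz":[[0,0,0.4],[0,0,0.3],[0,0,0]],"rotation":[[0,0,0],[0,0,0],[0,0,0]]}' && python3 -m pendant '{"xyz":[[0,0,0],[0,0,0],[0,0,0],[0,0,0],[0,0,0],[0,0,0]],"rotation":[[0,0,0],[0,0,0],[0,0,0],[0,0,0],[0,0,0],[0,0,0]]}' 3 50; python3 -c "
from h import *
plan([426,186,88])"
```

```text
time: 22.45
ee_pos: [425.5, 185.3, 104.4]
eef_rot: [0.768, 0.641, -0.001, -0.0]
contact_force: [0.1, -0.4, -0.2]
width: 41.6
grip_force: 0.0
time: 22.82
ee_pos: [425.4, 185.1, 87.0]
eef_rot: [0.768, 0.641, -0.001, -0.0]
contact_force: [-0.3, 0.6, -0.6]
width: 42.0
grip_force: 0.0
time: 23.58
ee_pos: [425.9, 185.5, 87.9]
eef_rot: [0.768, 0.641, 0.0, 0.0]
contact_force: [-1.7, 0.1, 4.7]
width: 10.6
grip_force: 48.9
t 23.57 at [425.9 185.5  87.9] toolx yaw 1.39 z [ 0. -0. -1.] j [ 0.23  0.34 -0.8   2.12  0.34  0.81 -0.96]
shift units [ 0.02 -0.   -0.  ] max rows 0.0
```

```bash
python3 - <<'E'
import numpy as np
n=32;t=np.linspace(0,1,n+1);q=1.77*(0.5*t+0.5*t*t*(3-2*t)) 
f=195*np.cos(q)-6*np.sin(q);u=195*np.sin(q)+6*np.cos(q)
Y=np.round((f[0]-f)/25,2);Z=np.round(-(u-u[0])/25,2)
for k in range(0,n,8):
    print(",".join(f"[0,{a:.2f},{b:.2f}]" for a,b in zip(np.diff(Y)[k:k+8],np.diff(Z)[k:k+8])), "q",q[k+8].round(3),"Y,Z mm",Y[k+8]*25,-Z[k+8]*25)
E
```

```text
[0,0.01,-0.24],[0,0.02,-0.27],[0,0.04,-0.30],[0,0.05,-0.34],[0,0.08,-0.37],[0,0.10,-0.38],[0,0.12,-0.41],[0,0.16,-0.42] q 0.36 Y,Z mm 14.499999999999998 68.25
[0,0.19,-0.43],[0,0.23,-0.43],[0,0.26,-0.43],[0,0.29,-0.42],[0,0.33,-0.41],[0,0.36,-0.39],[0,0.39,-0.37],[0,0.42,-0.34] q 0.885 Y,Z mm 76.25 148.75
[0,0.43,-0.31],[0,0.46,-0.28],[0,0.47,-0.25],[0,0.48,-0.21],[0,0.48,-0.18],[0,0.49,-0.14],[0,0.47,-0.10],[0,0.46,-0.08] q 1.41 Y,Z mm 169.75 187.5
[0,0.45,-0.04],[0,0.42,-0.02],[0,0.40,0.00],[0,0.37,0.02],[0,0.34,0.04],[0,0.31,0.04],[0,0.27,0.05],[0,0.23,0.05] q 1.77 Y,Z mm 239.5 184.0
```

```bash
python3 -m pendant '{"xyz":[[0,0.01,-0.24],[0,0.02,-0.27],[0,0.04,-0.30],[0,0.05,-0.34],[0,0.08,-0.37],[0,0.10,-0.38],[0,0.12,-0.41],[0,0.16,-0.42]],"rotation":[[0,0,0],[0,0,0],[0,0,0],[0,0,0],[0,0,0],[0,0,0],[0,0,0],[0,0,0]]}'; python3 -c "
from h import *
plan([440.2,183,156])"
```

```text
time: 24.58
ee_pos: [439.5, 182.9, 156.3]
eef_rot: [0.768, 0.641, -0.001, -0.0]
contact_force: [0.3, 1.7, -3.5]
width: 10.3
grip_force: 48.5
t 24.57 at [439.5 182.9 156.3] toolx yaw 1.391 z [-0.001 -0.    -1.   ] j [ 0.3   0.24 -0.85  2.04  0.22  0.95 -0.85]
shift units [0.01 0.03 0.01] max rows 0.0
```

```bash
python3 -m pendant '{"xyz":[[0,0.19,-0.43],[0,0.23,-0.43],[0,0.26,-0.43],[0,0.29,-0.42],[0,0.33,-0.41],[0,0.36,-0.39],[0,0.39,-0.37],[0,0.42,-0.34]],"rotation":[[0,0,0],[0,0,0],[0,0,0],[0,0,0],[0,0,0],[0,0,0],[0,0,0],[0,0,0]]}'; python3 -m pendant '{"xyz":[[0,0,0]],"rotation":[[0,0,0]]}'; python3 -c "
from h import *
p=get_image('side');l=landmark_of(p,'lid_bar');print(l[:1]);
if l: print(atz(p,l[0]['uv'],255.7), 'expect',426.3+75*.984,186-75*.177)
plan([425.9+76.25*.984,185.5-76.25*.178,87.9+148.75])"
```

```text
time: 25.58
ee_pos: [496.3, 172.5, 237.6]
eef_rot: [0.767, 0.641, -0.005, -0.002]
contact_force: [-15.1, 1.1, 11.9]
width: 10.2
grip_force: 49.1
time: 25.7
ee_pos: [497.8, 172.3, 238.9]
eef_rot: [0.768, 0.641, -0.004, -0.002]
contact_force: [-13.7, 0.0, 12.0]
width: 9.7
grip_force: 48.9
[{'uv': [230.1, 153.3], 'conf': 0.58}]
[495.30051459 171.70943365 255.7       ] expect 500.1 172.725
t 25.8 at [497.2 172.3 238.4] toolx yaw 1.392 z [-0.008 -0.003 -1.   ] j [ 0.34  0.24 -0.84  1.85  0.2   1.15 -0.75]
shift units [0.01 0.15 0.07] max rows 0.1
```

```bash
python3 -m pendant '{"xyz":[[0,0,0],[0,0,0],[0,0,0],[0,0,0]],"rotation":[[0,0,0],[0,0,0],[0,0,0],[0,0,0]]}' - 22; cat > bar.py <<'E'
from h import *
np.set_printoptions(precision=2,suppress=True)
rs=[]
for c in ("scene","side","wrist"):
    p=get_image(c);l=landmark_of(p,"lid_bar")
    if l: print(c,round(l[0]["conf"],2),l[0]["uv"]);rs.append(ray(p,l[0]["uv"]))
    s=readout.get_state()
if len(rs)>1:print("tri",*tri(rs))
e=np.array(s["ee_pos"]);M=R.from_quat(s["eef_rot"]).as_matrix();g=e-19*M[:,2];H=np.array([618.3,151.9,100.])
b=np.array([np.cos(-.179),np.sin(-.179),0]);dd=(H-g)
fr,up=dd@b,-dd[2]
print("grasp",g,"front",fr,"up",up,"rad",np.hypot(fr,up),"q",np.arctan2(up,fr)-np.arctan2(6,195),"tilt",M[:,2],"F",np.array(s["contact_force"]),"w",s["width"],s["time"],"j",np.array(s["joint_positions"]))
E
python3 bar.py
```

```text
time: 26.3
ee_pos: [497.1, 172.4, 238.3]
eef_rot: [0.767, 0.641, -0.004, -0.001]
contact_force: [-12.8, 0.8, 11.7]
width: 10.3
grip_force: 48.8
scene 0.77 [351.2, 211.7]
side 0.61 [229.2, 154.4]
wrist 0.71 [274.3, 278.5]
tri [494.75 171.59 251.31] [3.2805223808130464, 2.5220532990977103, 3.487016262765483]
grasp [497.26 172.45 257.33] front 122.75985510328286 up 157.32596097977108 rad 199.5531007606433 q 0.8774303038637379 tilt [-0.01 -0.   -1.  ] F [-12.51  -0.89  12.03] w 10.05032586542643 26.6 j [ 0.34  0.24 -0.84  1.85  0.2   1.15 -0.75]
```

```bash
python3 -m pendant '{"xyz":[[0,0,0],[0,0,0],[0,0,0],[0,0,0]],"rotation":[[0,0,0],[0,0,0],[0,0,0],[0,0,0]]}' 4 22; python3 bar.py
```

```text
time: 27.1
ee_pos: [497.1, 172.4, 238.3]
eef_rot: [0.767, 0.641, -0.004, -0.001]
contact_force: [-13.1, 0.5, 12.6]
width: 10.4
grip_force: 48.8
scene 0.68 [352.8, 212.1]
side 0.66 [230.5, 155.9]
wrist 0.84 [274.8, 279.7]
tri [494.24 170.65 247.94] [3.8150910458235536, 1.7895988532438067, 2.7735439661725754]
grasp [497.24 172.49 257.32] front 122.79616970852712 up 157.3225544949765 rad 199.5727572789188 q 0.8772763464511681 tilt [-0.01 -0.   -1.  ] F [-12.84   0.36  12.71] w 10.057317070789308 27.4 j [ 0.34  0.24 -0.84  1.85  0.2   1.15 -0.75]
```

```bash
cat > arc.py <<'E'
import numpy as np,sys
# box-plane coordinates: X toward hinge side from hinge, Z up from hinge level
def path(q0,q1,t0,t1,n,start,roll=6.,ease=.5):
    t=np.linspace(0,1,n+1);s=(1-ease)*t+ease*t*t*(3-2*t);q=q0+(q1-q0)*s;th=np.round((t0+(t1-t0)*t)/np.radians(8),2)*np.radians(8)
    d=19-roll*(q-th)
    X=-(195*np.cos(q)-6*np.sin(q))-d*np.sin(th);Z=195*np.sin(q)+6*np.cos(q)-d*np.cos(th)
    cur=np.array(start,float);out=[]
    for k in range(1,n+1):
        dx,dz=X[k]-cur[0],Z[k]-cur[1];a=th[k-1]
        y=dx*np.cos(a)-dz*np.sin(a);z=-dx*np.sin(a)-dz*np.cos(a)
        y,z=round(y/25,2),round(z/25,2);out.append((y,z,(th[k]-th[k-1])/np.radians(8)))
        cur+=25*np.array([y*np.cos(a)-z*np.sin(a),-y*np.sin(a)-z*np.cos(a)])
    for k in range(0,n,8):
        o=out[k:k+8];print('"xyz":['+",".join(f"[0,{a:.2f},{b:.2f}]" for a,b,_ in o)+'],"rotation":['+",".join(f"[{c:.2f},0,0]" for *_,c in o)+']',"q",q[min(k+8,n)].round(3),"TCP X,Z",X[min(k+8,n)].round(1),Z[min(k+8,n)].round(1))
E
python3 - <<'E'
from arc import *
# commanded start: closed-grip TCP (box-plane) plus the 2 calls
X0=-192.7+0.0;Z0=87.9-100
# commanded at grip approx measured (425.6,185.3,87)
print(X0+76.25,Z0+148.75-.9)
path(.870,1.77,0,.5,24,(X0+76.25,Z0+148.75-.9))
E
```

```text
-116.44999999999999 135.75
"xyz":[[0,-0.07,-0.24],[0,0.14,-0.12],[0,0.17,-0.14],[0,0.20,-0.15],[0,0.21,-0.17],[0,0.24,-0.18],[0,0.25,-0.18],[0,0.27,-0.19]],"rotation":[[0.15,0,0],[0.15,0,0],[0.15,0,0],[0.15,0,0],[0.15,0,0],[0.15,0,0],[0.14,0,0],[0.15,0,0]] q 1.137 TCP X,Z -78.8 166.4
"xyz":[[0,0.29,-0.19],[0,0.30,-0.18],[0,0.31,-0.18],[0,0.31,-0.17],[0,0.32,-0.17],[0,0.32,-0.15],[0,0.32,-0.14],[0,0.31,-0.13]],"rotation":[[0.15,0,0],[0.15,0,0],[0.15,0,0],[0.15,0,0],[0.15,0,0],[0.15,0,0],[0.15,0,0],[0.15,0,0]] q 1.503 TCP X,Z -11.1 183.6
"xyz":[[0,0.31,-0.12],[0,0.29,-0.11],[0,0.28,-0.10],[0,0.25,-0.08],[0,0.24,-0.08],[0,0.21,-0.06],[0,0.18,-0.05],[0,0.15,-0.04]],"rotation":[[0.15,0,0],[0.15,0,0],[0.14,0,0],[0.15,0,0],[0.15,0,0],[0.15,0,0],[0.15,0,0],[0.15,0,0]] q 1.77 TCP X,Z 39.0 180.0
```

```bash
python3 -m pendant '{"xyz":[[0,-0.07,-0.24],[0,0.14,-0.12],[0,0.17,-0.14],[0,0.20,-0.15],[0,0.21,-0.17],[0,0.24,-0.18],[0,0.25,-0.18],[0,0.27,-0.19]],"rotation":[[0.15,0,0],[0.15,0,0],[0.15,0,0],[0.15,0,0],[0.15,0,0],[0.15,0,0],[0.14,0,0],[0.15,0,0]]}' >/dev/null;  python3 -m pendant '{"xyz":[[0,0,0]],"rotation":[[0,0,0]]}'; python3 bar.py
```

```text
time: 28.52
ee_pos: [539.8, 164.5, 266.9]
eef_rot: [0.766, 0.638, -0.052, -0.064]
contact_force: [3.6, 4.4, -8.9]
width: 10.2
grip_force: 45.9
scene 0.91 [336.1, 209.0]
side 0.76 [247.5, 145.3]
wrist 0.87 [277.4, 277.8]
tri [543.31 160.76 283.98] [7.167630942364006, 3.6533119877687708, 7.716293855805681]
grasp [541.77 164.14 285.2 ] front 77.48806725367761 up 185.19780727134423 rad 200.75514535080896 q 1.1437636720305822 tilt [-0.16  0.03 -0.99] F [ 3.33  4.72 -9.97] w 9.962808992082403 28.825 j [ 0.32  0.4  -0.81  1.63  0.19  1.37 -0.7 ]
```

```bash
python3 -m pendant '{"xyz":[[0.01,0.29,-0.16],[0.01,0.30,-0.15],[0.01,0.31,-0.18],[0,0.31,-0.17],[0,0.32,-0.17],[0,0.32,-0.15],[0,0.32,-0.14],[0,0.31,-0.13]],"rotation":[[0.15,0,0],[0.15,0,0],[0.15,0,0],[0.15,0,0],[0.15,0,0],[0.15,0,0],[0.15,0,0],[0.15,0,0]]}' >/dev/null;  python3 -m pendant '{"xyz":[[0,0,0]],"rotation":[[0,0,0]]}'; python3 bar.py
```

```text
time: 29.95
ee_pos: [605.6, 152.6, 284.0]
eef_rot: [0.758, 0.631, -0.106, -0.128]
contact_force: [-2.2, -0.1, 2.0]
width: 9.9
grip_force: 45.9
scene 0.55 [316.6, 216.2]
side 0.92 [270.6, 137.1]
wrist 0.86 [275.9, 278.9]
tri [610.21 153.09 302.89] [5.916501637531204, 5.073996586741029, 4.221579720058308]
grasp [610.32 151.72 301.81] front 7.818533397410725 up 201.80964537788964 rad 201.9610418670789 q 1.5013140471390256 tilt [-0.32  0.06 -0.95] F [-2.37 -1.8   5.4 ] w 10.327036779631245 30.25 j [ 0.25  0.61 -0.76  1.33  0.21  1.62 -0.67]
```

```bash
python3 - <<'E'
from arc import *
path(1.495,1.77,.335,.405,8,(-11.1,182.5),roll=6,ease=1.)
E
```

```text
"xyz":[[0,0.01,-0.05],[0,0.22,-0.09],[0,0.32,-0.12],[0,0.37,-0.13],[0,0.38,-0.11],[0,0.33,-0.08],[0,0.24,-0.05],[0,0.09,-0.01]],"rotation":[[0.06,0,0],[0.06,0,0],[0.07,0,0],[0.06,0,0],[0.06,0,0],[0.07,0,0],[0.06,0,0],[0.06,0,0]] q 1.77 TCP X,Z 40.2 180.0
```

```bash
python3 -m pendant '{"xyz":[[0,0.03,-0.04],[0,0.22,-0.09],[0,0.32,-0.12],[0,0.36,-0.12],[0,0.36,-0.11],[0,0.32,-0.08],[0,0.22,-0.05],[0,0.08,-0.01]],"rotation":[[0.06,0,0],[0.06,0,0],[0.07,0,0],[0.06,0,0],[0.06,0,0],[0.07,0,0],[0.06,0,0],[0.06,0,0]]}' >/dev/null;  python3 -m pendant '{"xyz":[[0,0,0],[0,0,0]],"rotation":[[0,0,0],[0,0,0]]}'; python3 bar.py
```

```text
time: 31.5
ee_pos: [655.0, 143.7, 280.3]
eef_rot: [0.753, 0.627, -0.128, -0.153]
contact_force: [-0.2, -2.9, 4.9]
width: 10.0
grip_force: 45.6
scene 0.88 [299.7, 226.6]
side 0.91 [286.4, 138.6]
wrist 0.74 [274.3, 276.5]
tri [656.96 143.03 290.25] [3.906280260334853, 3.2811323008613256, 2.0116369303941286]
grasp [662.17 142.29 297.77] front -44.88289585257743 up 197.767784087277 rad 202.79687069307832 q 1.7632040866589702 tilt [-0.38  0.07 -0.92] F [ 0.02 -2.79  4.66] w 9.67050053538727 31.8 j [ 0.19  0.74 -0.72  1.13  0.23  1.75 -0.64]
```

```bash
python3 -m pendant '{"xyz":[[0,0.05,-0.03],[0,0.05,-0.02],[0,0,0],[0,0,0],[0,0,0]],"rotation":[[0,0,0],[0,0,0],[0,0,0],[0,0,0],[0,0,0]]}';python3 bar.py; python3 - <<'E'
from h import *
from cell import *
np.set_printoptions(precision=1,suppress=True)
P={c:get_image(c) for c in ("scene","side")}
for t in ("basket_arch","basket_grip","hook_seat","basket"):
    r=[]
    for c in P:
        l=landmark_of(P[c],t)
        if l:r.append(ray(P[c],l[0]["uv"]));print(t,c,round(l[0]["conf"],2))
    if len(r)>1:print(*tri(r))
print(np.array(readout.get_state()["joint_velocities"]))
E
```

```text
time: 32.42
ee_pos: [656.4, 143.4, 280.0]
eef_rot: [0.753, 0.627, -0.129, -0.154]
contact_force: [-1.3, -4.9, 2.4]
width: 10.3
grip_force: 45.4
scene 0.72 [297.7, 226.6]
side 0.68 [288.1, 139.1]
wrist 0.72 [274.5, 276.6]
tri [660.16 140.86 289.75] [3.558566414333898, 4.542947765389802, 3.6421521832965698]
grasp [663.66 142.11 297.47] front -46.37429610288767 up 197.4715294911628 rad 202.84373369324842 q 1.7706975234030158 tilt [-0.39  0.07 -0.92] F [-1.8  -4.69  4.  ] w 10.098902029986775 32.725 j [ 0.19  0.75 -0.72  1.12  0.23  1.75 -0.64]
basket_grip side 0.94
hook_seat side 0.75
basket scene 0.37
basket side 0.75
[ 572.2 -150.3   58.9] [3.1285462575930247, 3.1285462575928547]
[-0.  0. -0. -0. -0. -0. -0.]
```

```bash
python3 -c "
from cell import job
print(job.finish_job())"
```

```text
the job is handed in; nothing more can be done
None
```

The basket hangs by its arch on the hook, released. I handed in the job at about 33 s with the lid still held by its red handle at about 1.765 rad (tipping point 1.77). The verdict wasn't shown, and a bit of bar roll in the grip leaves the angle estimate slightly uncertain.

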